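# Load the sample rack, shut its gate and lock it with the spring cotter

### The job

Stand the short juice bottle in the rack's one-stud pocket, then the tall loose bottle in the two-stud pocket; lower them in, do not drop them. Then swing the rack's gate fully shut over its pin and lock it: take the spring cotter from its wooden block and push its straight leg down through the pin's cross hole until the bow snaps round the pin. Do not disturb the bottle already in the rack, the jar or the tub of caps, and leave everything at rest.

Things in the scene. Friction and masses are not known exactly. Their poses are not given: they have to be found in the camera images.
- short_mid (a point): Short juice bottle, loose, 125 mm high, body 58 mm across up to 62 mm above its foot, then tapering to a neck 34 mm across; black cap 38 mm across and 14 mm high at the top. About 0.33 kg. The point is on its axis half-way up (62.5 mm above its foot and 62.5 mm below the cap's top); z points up along the bottle.
- tall_mid (a point): Tall juice bottle, loose, standing on the table: 165 mm high, body 58 mm across up to 82 mm above its foot, same 34 mm neck and 38 mm black cap. About 0.45 kg. The point is on its axis half-way up (82.5 mm from foot and from cap top). It has a twin already standing in the rack, which stays there.
- third_mid (a point): Bystander: the twin of the tall bottle, already in the rack's three-stud pocket. Point on its axis half-way up.
- rack: Fixed plywood bottle rack, 320 mm long (y), 100 mm deep (x). Origin: centre of its underside; x to the back, away from the robot, y along the row towards the gate's hinge, z up. Three pockets in a row, 72 mm square inside, floor 12 mm up; partitions rise to 62 mm, front 35 mm, back board 75 mm with one, two or three steel studs on top to number the pockets. Two end posts in front rise to 125 mm.
- pocket1 (a point): Centre of the floor of the one-stud pocket, next to the gate's hinge (77 mm to +y of the rack's middle). Axes as the rack's.
- pocket2 (a point): Centre of the floor of the two-stud pocket, in the middle of the rack. Axes as the rack's.
- gate (a joint): Gate angle, rad: 0 fully shut (hard stop), growing as it opens towards the robot. Starts 0.45 to 0.8 open. Friction hinge: stays where left, about 1 N at the knob moves it. A flat aluminium bar 8 mm thick, 24 mm high, centred 90 mm above the table; from 237 mm out it is a 66 mm wide, 62 mm high end plate with a window that swings over the pin.
- gate_hinge (a point): On the gate's upright hinge axis (55 mm in front of the rack's origin, 135 mm to +y), at the height of the bar's middle, 90 mm. Axes as the rack's. The shut gate runs from here to the rack's -y; when the joint reads a, it points to (-sin a, -cos a) in the rack's x and y.
- gate_knob (a point): Middle of the black upright peg on the gate, 14 mm across, standing 12 to 53 mm above the bar's middle (the point is 35 mm above), 200 mm from the hinge axis. Pinch it or push the bar.
- pin_hole (a point): Middle of the vertical cross hole in the rack's locking pin: a level steel rod, 32 mm in diameter, 90 mm above the table, sticking 56 mm out of the end post's front towards the rack's -x. The hole is 34 mm out, 12 mm square, countersunk to about 20 mm on top. The shut gate's plate covers the pin's first 14 mm. Axes as the rack's: z up through the hole, x along the pin.
- block: Fixed wooden parking block 80 x 52 mm, 57 mm high, with a slot 40 x 12 mm and 45 mm deep (floor 12 mm above the table) in which the cotter stands. Origin: centre of its underside; x along the slot.
- cotter_eye (a point): Centre of the eye (grip loop) of the loose steel spring cotter: 8 mm wire, 111 mm long, 0.13 kg, upright in the block, eye on top. Eye 34 mm wide along x, 8 mm thick along y, with straight upright sides from 16 mm below this point to 12 mm above; top 22 mm above. z up, away from the legs; x from straight leg to bow. Pinch it from above across the 34 mm. Lift 45 mm or more to clear the block.
- cotter_seat (a point): Point on the axis of the straight leg that must come to the middle of the pin's hole: 44 mm below the eye's centre and 7 mm to its -x. The 8 mm leg runs on 45 mm below it to a rounded tip. The cotter's plane (its x) must lie across the pin, along the rack's y; the bow may be on either side.
- bow (a joint): Spread (rad) of the cotter's springy bow: 0 relaxed, stop at 0.25. Hinged at the crook, it reaches as far down as the leg, flaring to 30 mm from the leg's axis. The pin spreads it by about 0.13 and it snaps back past the pin's widest part; this takes some 4 to 12 N and begins with cotter_seat about 25 mm above the hole's middle. Fully home the crook rests on the pin, cotter_seat 2 to 3 mm below.
- jar_mid (a point): Bystander: closed glass jar, 72 mm across, 100 mm high. Point half-way up.
- captub_mid (a point): Bystander: open grey plastic tub of caps, 110 x 80 x 50 mm. Point half-way up.

How it is judged:
By the outcome, as a careful person would: the job done as asked, in the order asked, and still so for the second after the job is handed in, with the robot touching nothing.
It also fails if it takes over 72 s, if anything falls off the work surface, if the arm or the gripper's body presses on something with over 40 N, if the wrist force passes 120 N, or if a joint passes its speed limit or range.

### The arm

A 6-joint arm with a two-finger parallel gripper is mounted at the origin on the work surface. World frame = base frame: x ahead of the robot, y to its left, z up, the work surface at z = 0. Lengths are in mm, angles in rad, forces in N, time in s.
With the tool pointing down it reaches from about 275 to 975 mm from the base axis. Payload 8.4 kg.
Tool frame: the origin (TCP) lies on the centre line of the jaws, within the pads' length; the fingertips stand 17 mm ahead of it and the grasp point (between the pads) lies 2 mm behind it; z points along the fingers, y is the line along which they close (so a half turn about z gives the same grasp; the last joint's range is limited). The gripper opens to 92 mm and grips with 3 to 60 N. Pads are 20 mm wide; open, the fingers measure 128 mm over their backs; the gripper's body (75 mm by 189 mm) begins 69 mm behind the grasp point.
Start: joints at [1.179, 0.353, 1.633, -0, 1.155, -0.002], TCP at [237.501, 578.119, 231.583] pointing down, gripper open.
Joint ranges: [-2.63, 2.63], [-0.92, 2.1], [0.06, 2.66], [-1.3, 4.44], [0, 2.69], [-3.02, 3.02]. Speed limits (rad/s): [2.22, 2.22, 2.79, 3.14, 3.14, 3.14].

### API

Orientations are given as a unit quaternion [w, x, y, z].
In Python, from rig import bot gives the robot as it stands.
- The arm moves only by the shell command python3 -m jog 'ROWS' [FORCE]. ROWS is JSON, a list of rows, each a list of 7 numbers: the shift along the world's x, y, z normalised to -1 to 1, where 1 is 150 mm, then the turn, a rotation vector about the world's x, y, z normalised to -1 to 1, where 1 is pi/4 rad, then the closure, from -1 (fully open) to 1 (shut). A call has 1 to 12 rows; each row is the pose to reach, as a shift and turn from the pose commanded when the call began; what a row does not reach only later rows make up. A row lasts 1/12 s, in which the tool goes at most 41.7 mm and 7.16 degrees, less where a joint would pass 70% of its speed; a pose out of reach is approached as far as the arm can. A call with a number of a shift or a turn outside -1 to 1 is refused whole. A call with a gripper value outside its range is refused whole. The fingers move at their own pace and stop on an object; FORCE is the grip in N (left out, the last holds). Time passes only in rows, so rows that repeat a pose let the fingers close. It gives the time, the measured TCP pose, the force, the opening and the grip force at its end, in the units of the state.
- bot.state(): the state, without advancing time (a new reading comes with each control period).
- bot.grab_frame(name): name is "side" or "top" or "wrist"; returns a dict with "frame" (400x640x3 uint8, red, green, blue), "intrinsics" (3x3 intrinsics, pixels), "camera_from_world" (4x4, takes a point from world to camera coordinates). Camera axes: x right, y up, looking along -z (the intrinsics and any distortion apply to the point x, -y, -z); pixel columns grow to the right and rows downward; lengths in mm; the calibration is good to about 2 mm. A picture is of the moment at which its call begins. There is no depth.
- bot.job_done(): hands the job in; it is judged then, once.
The state is a dict: "clock": time; "joints": joint angles; "qd": joint speeds; "tau": joint torques, N m; "tcp_pos": TCP position; "orientation": TCP orientation; "contact_force": force on the tool from outside, world axes, zero at the start; "torque": the same for the moment, N m; "grip_width": opening from 0.0 (shut) to 1.0 (fully open); "finger_force": force on a finger pad.
Only numpy, scipy, OpenCV 4.12 (cv2) and the standard library are available. Lean on these libraries where they do the work, as an engineer would, in place of code of your own. Each camera call takes 0.05 s, during which the arm holds its last target. There are 200 camera calls.

## Working session

There is one attempt and no reset: what is moved stays moved. The work goes in short steps, Python scripts to look and compute and a shell command to move; the robot and the scene stay as the last step left them, time stands still between calls to the robot, and variables do not carry over. Pictures are saved under pics/ and viewed, at most 10 in all, crops included, and the job is handed in when it is done.

```bash
mkdir -p pics; ls; python3 - <<'E'
from rig import bot
import cv2,numpy as np
for n in("top","side"):
    f=bot.grab_frame(n); cv2.imwrite(f"pics/{n}0.png",f["frame"][:,:,::-1]); np.savez(f"{n}0.npz",**f)
    print(n,f["intrinsics"].tolist(),np.round(f["camera_from_world"],3).tolist())
s=bot.state();print(s)
E
```

```text
pics
top [[499.80265772340573, 0.0, 313.0369334524265], [0.0, 499.80265772340573, 198.2608387334597], [0.0, 0.0, 1.0]] [[-0.022, -1.0, -0.007, -6.135], [0.995, -0.023, 0.097, -587.711], [-0.097, -0.005, 0.995, -1516.788], [0.0, 0.0, 0.0, 1.0]]
side [[397.4302200244758, 0.0, 320.5316559509122], [0.0, 397.4302200244758, 198.23148422508348], [0.0, 0.0, 1.0]] [[0.9, -0.436, 0.006, -510.306], [0.262, 0.551, 0.792, -203.539], [-0.349, -0.711, 0.61, -1019.925], [0.0, 0.0, 0.0, 1.0]]
{'clock': 0.1, 'joints': array([ 1.17859252e+00,  3.53615752e-01,  1.63403514e+00, -3.37404054e-05,
        1.15522004e+00, -2.39026473e-03]), 'qd': array([-0.00093531, -0.00169725, -0.00178416, -0.00100281, -0.00148295,
        0.00062311]), 'tau': array([ 7.73760221e-04, -5.94900835e+01, -3.34928012e+01,  6.99989917e-02,
        1.85074867e-02, -6.65483549e-05]), 'tcp_pos': array([237.35297094, 577.72116162, 230.92627558]), 'orientation': array([-1.10152611e-04,  1.93668343e-01,  9.81066850e-01, -6.29761595e-04]), 'contact_force': array([ 0.6374275 ,  0.33669178, -0.06851743]), 'torque': array([-0.01994725, -0.01012114,  0.02451422]), 'finger_force': 0.0, 'grip_width': 1.0005466603831201}
```

View pics/top0.png

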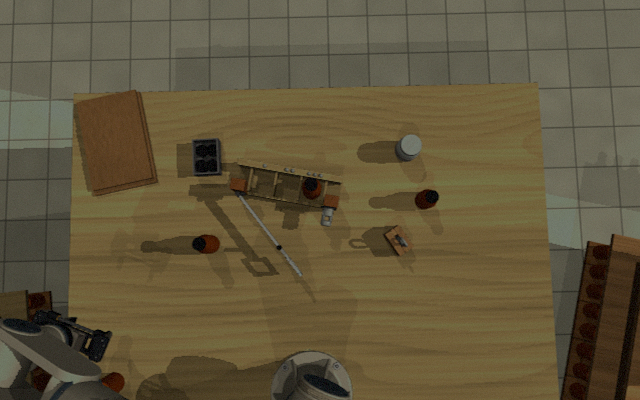

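View pics/side0.png

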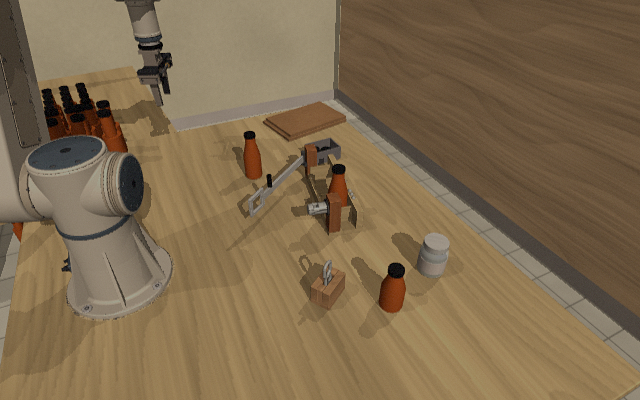

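The top view shows the short bottle's cap at (427,197), the tall bottle's cap at (203,244), the block with the cotter at (396,240), the rack posts at (237,185) and (331,201), the gate tip at about (300,275), the jar at (408,147) and the tub at (206,157). The side view agrees. Next I'll enlarge the crop and measure.

```bash
cat >h.py <<'E'
import numpy as np,cv2
def ray(f,u,v):
    K=f["intrinsics"];T=f["camera_from_world"];R=T[:3,:3];c=-R.T@T[:3,3]
    d=np.linalg.inv(K)@[u,v,1];return c,R.T@(d*[1,-1,-1])
def onz(f,u,v,z):
    c,d=ray(f,u,v);return c+d*(z-c[2])/d[2]
def px(f,p):
    T=f["camera_from_world"];q=T[:3,:3]@np.array(p,float)+T[:3,3]
    w=f["intrinsics"]@(q*[1,-1,-1]);return w[:2]/w[2]
def tri(*obs):
    A=np.zeros((3,3));b=np.zeros(3);L=[]
    for f,u,v in obs:
        c,d=ray(f,u,v);d/=np.linalg.norm(d);P=np.eye(3)-np.outer(d,d);A+=P;b+=P@c;L.append((c,P))
    x=np.linalg.solve(A,b);return x,[np.linalg.norm(P@(x-c)) for c,P in L]
def blobs(mask,amin=15):
    n,l,s,c=cv2.connectedComponentsWithStats(mask.astype(np.uint8))
    return [(c[i].round(1).tolist(),s[i].tolist()) for i in range(1,n) if s[i][4]>=amin]
E
python3 - <<'E'
import cv2,numpy as np
from h import *
t=np.load("top0.npz");s=np.load("side0.npz")
for n,f,(x0,y0,x1,y1),k in(("t",t,(185,135,450,290),3),("s",s,(240,130,450,320),3.15)):
    cv2.imwrite(f"pics/{n}crop.png",cv2.resize(f["frame"][y0:y1,x0:x1,::-1],None,fx=k,fy=k,interpolation=cv2.INTER_CUBIC))
for n,f in(("t",t),("s",s)):
    im=f["frame"].astype(int);dark=(im.max(2)<38)
    print(n,"dark",blobs(dark[120:320,180:460]))
    hsv=cv2.cvtColor(f["frame"],cv2.COLOR_RGB2HSV)
    red=(hsv[...,0]<11)&(hsv[...,1]>190)&(hsv[...,2]>60)
    print(n,"red",blobs(red[120:320,180:460]))
E
```

```text
t dark [([25.6, 36.0], [14, 20, 23, 33, 639]), ([64.4, 46.5], [59, 45, 12, 4, 24]), ([82.3, 49.6], [72, 47, 24, 6, 36]), ([27.1, 54.3], [15, 53, 26, 3, 41]), ([111.3, 54.8], [103, 53, 17, 5, 32]), ([130.0, 66.5], [121, 56, 25, 24, 258]), ([153.1, 62.2], [148, 61, 12, 3, 20]), ([59.7, 72.4], [52, 69, 15, 8, 51]), ([246.9, 78.5], [235, 70, 23, 19, 230]), ([147.3, 87.0], [140, 86, 16, 4, 27]), ([18.7, 123.4], [12, 115, 14, 17, 152]), ([210.5, 124.6], [204, 115, 15, 21, 33]), ([98.7, 127.3], [97, 126, 5, 4, 15])]
t red [([32.4, 119.8], [29, 117, 9, 8, 19]), ([31.8, 128.4], [27, 126, 11, 6, 29])]
s dark [([69.0, 14.7], [64, 11, 11, 8, 74]), ([142.6, 28.4], [136, 27, 15, 5, 39]), ([158.0, 48.8], [152, 44, 13, 10, 111]), ([89.0, 60.2], [87, 54, 5, 13, 56]), ([215.8, 150.1], [208, 143, 17, 15, 204])]
s red [([71.7, 39.2], [64, 18, 18, 41, 321]), ([158.1, 58.4], [152, 53, 13, 13, 74]), ([160.1, 72.7], [150, 64, 17, 22, 105]), ([210.4, 173.8], [200, 155, 25, 37, 325]), ([220.5, 178.5], [217, 171, 8, 19, 53])]
```

View pics/tcrop.png

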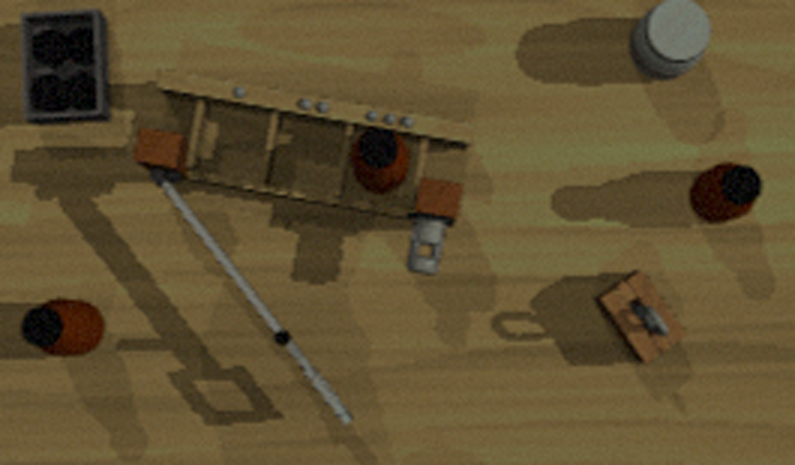

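View pics/scrop.png

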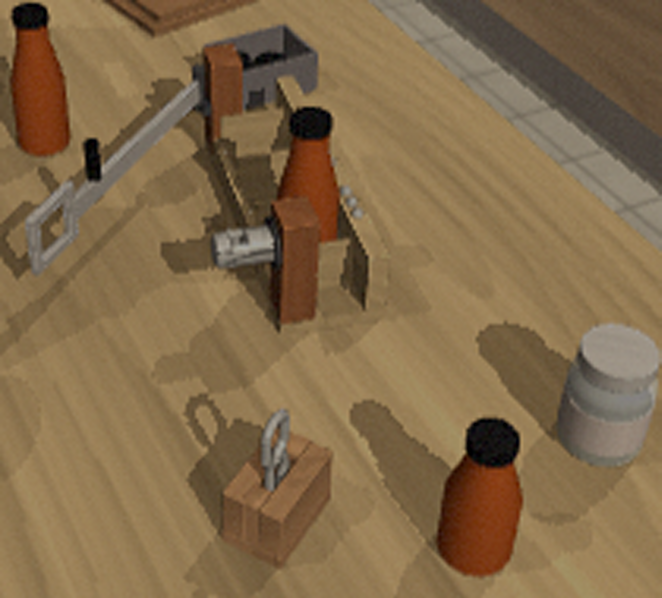

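The top crop (3x) shows the short bottle's cap at (741,184), the tall cap at (42,327), studs at (239,91), (305,103), (322,106), (372,115), (390,118) and (407,122), the pin hole at (427,252), the knob at (282,337) and the eye at (650,318). The side crop (3.15x) shows the eye at (277,428), the knob at (93,160), the caps at (493,443) and (31,17), and the pin hole at (240,233).

```bash
python3 - <<'E'
from h import *
np.set_printoptions(precision=1,suppress=True)
t=np.load("top0.npz");s=np.load("side0.npz")
T=lambda U,V:((U+.5)/3+184.5,(V+.5)/3+134.5)
S=lambda U,V:((U+.5)/3.15+239.5,(V+.5)/3.15+129.5)
for n,a,b,z in(("short",(741,184),(493,443),118),("tall",(42,327),(31,17),158),("third",(380,148),(311,123),170),("knob",(282,337),(93,160),125),("eye",(652,318),(277,428),110),("pinhole",(427,252),(242,237),104),("jar",(677,36),(622,350),100)):
    x,e=tri((t,*T(*a)),(s,*S(*b)));print(n,x,e,"onz",onz(t,*T(*a),z)[:2])
st=[onz(t,*T(*p),79)[:2] for p in((239,91),(305,103),(322,106),(372,115),(390,118),(407,122))]
print("studs",st)
m=[st[0],(st[1]+st[2])/2,st[4]]
d=m[0]-m[2];print("len",np.linalg.norm(d),"yaw",np.arctan2(-d[0],d[1]))
for p in((599,300),(637,271),(684,323),(646,362)):print("block",onz(t,*T(*p),57)[:2])
print("slot?",[onz(t,*T(*p),57)[:2] for p in((348,418),(161,175))], "tip z105", onz(t,*T(348,418),121)[:2])
print([onz(t,*T(*p),125)[:2] for p in((137,128),(186,134),(420,178),(463,183))])
E
```

```text
short [ 577.7 -365.2  116.1] [np.float64(0.015759047563913584), np.float64(0.015759047564041034)] onz [ 577.5 -364.8]
tall [454.6 304.7 155.6] [np.float64(0.7850460455197582), np.float64(0.7850460455197654)] onz [453.8 304.4]
third [614.1 -16.  170.1] [np.float64(0.017015030231549128), np.float64(0.017015030231873694)] onz [614.1 -16. ]
knob [439.7  82.4 119.7] [np.float64(0.10557603322446273), np.float64(0.10557603322436553)] onz [439.6  82.1]
eye [ 450.4 -276.1  104. ] [np.float64(0.2839100535370133), np.float64(0.28391005353703147)] onz [ 450.1 -274.9]
pinhole [521.7 -60.3 102.9] [np.float64(2.769007789336163), np.float64(2.76900778933615)] onz [519.1 -59.2]
jar [ 731.7 -314.9   99.8] [np.float64(4.310023490846239), np.float64(4.310023490846386)] onz [ 728.  -312.3]
studs [array([686.5, 125. ]), array([672.8,  58.9]), array([669.3,  41.9]), array([659.1,  -8. ]), array([655.6, -26. ]), array([651.2, -42.9])]
len 154.0837283183701 yaw -0.20156312237405857
block [ 469.7 -231.5]
block [ 497.9 -270.7]
block [ 444.9 -315.7]
block [ 406.9 -276.2]
slot? [array([357.9,  22.6]), array([605.9, 207.4])] tip z105 [361.3  20.5]
[array([644.7, 219.8]), array([637.7, 172.3]), array([589.7, -53.7]), array([583.9, -95.1])]
```

```bash

for i in 1; do
python3 -m jog '[[0.324,-0.898,0,0,0,-0.251,-1],[0.324,-0.898,0,0,0,-0.251,-1],[0.324,-0.898,0,0,0,-0.251,-1],[0.324,-0.898,0,0,0,-0.251,-1]]' 20
python3 -m jog '[[0.324,-0.898,0,0,0,-0.251,-1],[0.324,-0.898,0,0,0,-0.251,-1],[0.324,-0.898,0,0,0,-0.251,-1],[0.324,-0.898,0,0,0,-0.251,-1]]' >/dev/null
python3 -m jog '[[0.324,-0.898,0,0,0,-0.251,-1],[0.324,-0.898,0,0,0,-0.251,-1],[0.324,-0.898,0,0,0,-0.251,-1],[0.324,-0.898,0,0,0,-0.251,-1]]' >/dev/null
python3 -m jog '[[0.324,-0.898,0,0,0,-0.251,-1],[0.324,-0.898,0,0,0,-0.251,-1],[0.324,-0.898,0,0,0,-0.251,-1],[0.324,-0.898,0,0,0,-0.251,-1]]' 
done
python3 - <<'E'
from rig import bot
s=bot.state();print(s["clock"],s["tcp_pos"],s["orientation"],s["joints"])
E
```

```text
clock: 0.43
tcp_pos: [286.3, 439.1, 230.9]
orientation: [0.0, 0.29, 0.957, -0.002]
contact_force: [-0.5, 0.9, -0.9]
grip_width: 1.0
finger_force: 0.0
clock: 1.43
tcp_pos: [432.7, 35.7, 231.6]
orientation: [0.001, 0.556, 0.831, -0.0]
contact_force: [0.6, 0.6, 0.2]
grip_width: 1.0
finger_force: 0.0
1.4333 [432.74009057  35.73734911 231.64373118] [ 5.48832844e-04  5.56435328e-01  8.30890690e-01 -2.92524124e-04] [ 7.98414414e-02  4.86686251e-02  2.01983066e+00 -1.29794729e-03
  1.07259658e+00 -3.10155842e-01]
```

```bash

python3 -m jog '[[0.322,-0.89,0,0,0,-0.251,-1],[0.322,-0.89,0,0,0,-0.251,-1],[0.322,-0.89,0,0,0,-0.251,-1],[0.322,-0.89,0,0,0,-0.251,-1]]' >/dev/null
python3 -m jog '[[0.322,-0.89,0,0,0,-0.251,-1],[0.322,-0.89,0,0,0,-0.251,-1],[0.322,-0.89,0,0,0,-0.251,-1],[0.322,-0.89,0,0,0,-0.251,-1]]' >/dev/null
python3 -m jog '[[0.322,-0.89,0,0,0,-0.251,-1],[0.322,-0.89,0,0,0,-0.251,-1],[0.322,-0.89,0,0,0,-0.251,-1],[0.322,-0.89,0,0,0,-0.251,-1],[0.322,-0.89,0,0,0,-0.251,-1],[0.322,-0.89,0,0,0,-0.251,-1]]'
python3 - <<'E'
from rig import bot
from h import *
import cv2
s=bot.state();print(s["clock"],s["tcp_pos"],s["orientation"])
f=bot.grab_frame("wrist");np.savez("w1.npz",**f);cv2.imwrite("pics/w1.png",f["frame"][:,:,::-1])
print(px(f,(577.6,-365,125)),px(f,(450,-276,101)))
print(blobs(f["frame"].max(2)<35,200))
E
```

```text
clock: 2.6
tcp_pos: [576.3, -361.2, 230.6]
orientation: [-0.001, 0.774, 0.633, -0.0]
contact_force: [-0.8, -0.1, -0.2]
grip_width: 1.003
finger_force: 0.0
2.6 [ 576.30933965 -361.19468283  230.55992212] [-9.46573647e-04  7.74164452e-01  6.32983792e-01 -1.57576133e-04]
[321.20304478 208.39740023] [148.49231764 128.50015948]
[([567.2, 321.4], [415, 264, 225, 113, 12940]), ([186.5, 355.9], [0, 266, 640, 134, 24806])]
```

View pics/w1.png

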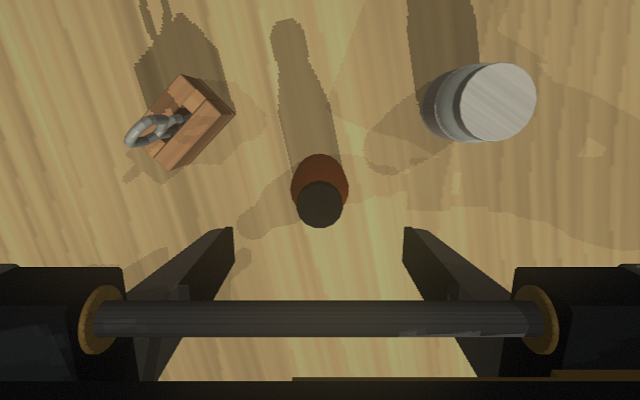

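The wrist view shows the short cap at (320,203), the jar at (497,102), and the block's top corners at about (184,75), (235,114) and (172,170). The cotter's eye is at about (150,128), within a couple of pixels of the prediction.

```bash
python3 - <<'E'
from h import *
import cv2
np.set_printoptions(precision=1,suppress=True)
f=np.load("w1.npz")
print("cap",onz(f,320,204,125))
c=[onz(f,*p,57)[:2] for p in((184,75),(235,114),(172,170))];print("block",c)
d=c[1]-c[2];print(np.degrees(np.arctan2(d[1],d[0])),np.linalg.norm(d),np.linalg.norm(c[0]-c[1]))
cv2.imwrite("pics/w1c.png",cv2.resize(f["frame"][60:185,110:250,::-1],None,fx=4.5,fy=4.5,interpolation=cv2.INTER_CUBIC))
E
```

```text
cap [ 577.4 -361.2  125. ]
block [array([ 475.6, -233.7]), array([ 512.7, -276.8]), array([ 438. , -316.2])]
27.81734167539042 84.40220554733973 56.803198384481576
```

View pics/w1c.png

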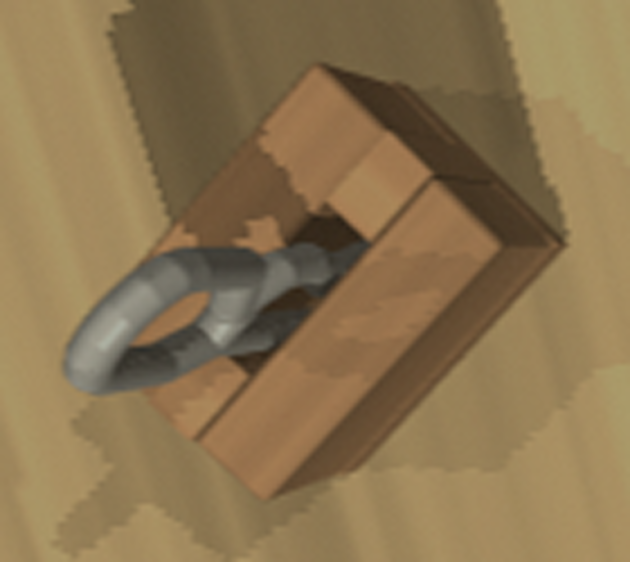

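The crop shows the slot running from lower left to upper right. The bow looks to be on the upper-right side and the straight leg on the lower-left. I'll test that with the eye's offset from the block's centre.

```bash
python3 - <<'E'
from h import *
np.set_printoptions(precision=1,suppress=True)
f=np.load("w1.npz")
C=lambda U,V:((U+.5)/4.5+109.5,(V+.5)/4.5+59.5)
a,b,c=[onz(f,*C(*p),57)[:2] for p in((320,63),(500,245),(270,498))]
print(a,b,c,"centre",(a+c)/2,"len",np.linalg.norm(b-c),np.linalg.norm(a-b))
d=b-c;th=np.arctan2(d[1],d[0]);print("dir deg",np.degrees(th),"perp edge deg",np.degrees(np.arctan2(*(a-b)[::-1])))
e=np.array([450.3,-275.5])-(a+c)/2;u=d/np.linalg.norm(d)
print("eye along",e@u,"perp",e@[-u[1],u[0]])
for n,p in (("inner corner near",(200,440)),("groove far",(435,180))): print(n,onz(f,*C(*p),57)[:2])
# eye outline extremes at z~ 101..
t=np.load("top0.npz")
for n,g in(("w",f),("t",t)):
    for s in(-1,1): print(n,s,px(g,(*((np.array([450.3,-275.5])+0*u)+s*17*u),101)))
E
```

```text
[ 473.  -231.9] [ 499.4 -274.1] [ 435.6 -316. ] centre [ 454.3 -273.9] len 76.2774926193121 49.75535367854334
dir deg 33.25374098371898 perp edge deg 122.03101467643575
eye along -4.235657908187763 perp 0.9231418972028889
inner corner near [ 424.6 -300.8]
groove far [ 489.7 -258.8]
w -1 [136.  142.5]
w 1 [161.6 112.9]
t -1 [405.1 245.4]
t 1 [398.3 235.8]
```

```bash

python3 -m jog '[[0.007,-0.013,-0.25,0,0,0,-1],[0.007,-0.013,-0.5,0,0,0,-1],[0.007,-0.013,-0.7,0,0,0,-1],[0.007,-0.013,-0.785,0,0,0,-1],[0.007,-0.013,-0.785,0,0,0,-1],[0.007,-0.013,-0.785,0,0,0,-1]]' 25
python3 -m jog '[[0,0,0,0,0,0,1],[0,0,0,0,0,0,1],[0,0,0,0,0,0,1],[0,0,0,0,0,0,1],[0,0,0,0,0,0,1],[0,0,0,0,0,0,1],[0,0,0,0,0,0,1],[0,0,0,0,0,0,1]]' 25
python3 -m jog '[[0,0,0.1,0,0,0,1],[0,0,0.3,0,0,0,1],[0,0,0.55,0,0,0,1],[0,0,0.8,0,0,0,1],[0,0,1,0,0,0,1],[0,0,1,0,0,0,1]]' 25
```

```text
clock: 3.15
tcp_pos: [578.0, -362.3, 114.5]
orientation: [-0.0, 0.774, 0.634, -0.0]
contact_force: [0.4, -0.3, 0.2]
grip_width: 0.996
finger_force: 0.0
clock: 3.82
tcp_pos: [577.8, -363.1, 113.8]
orientation: [-0.0, 0.774, 0.633, -0.0]
contact_force: [0.3, -0.0, 0.9]
grip_width: 0.445
finger_force: 0.0
clock: 4.32
tcp_pos: [580.4, -364.7, 271.0]
orientation: [0.005, 0.774, 0.633, 0.002]
contact_force: [1.5, -1.5, -1.7]
grip_width: 0.404
finger_force: 25.0
```

```bash

python3 -m jog '[[0,0,0,0,0,0,1],[0,0,0,0,0,0,1]]' 25
python3 - <<'E'
from rig import bot
from h import *
f=bot.grab_frame("side")
s=bot.state();p=s["tcp_pos"];print(p,px(f,p),px(f,p+[0,0,-17]),px(f,p-[0,0,113]))
u,v=px(f,p).astype(int)
im=f["frame"][v-75:v+75,u-60:u+60,::-1]
cv2.imwrite("pics/s2.png",cv2.resize(im,None,fx=4,fy=4,interpolation=cv2.INTER_CUBIC));print(u-60,v-75)
hsv=cv2.cvtColor(f["frame"],cv2.COLOR_RGB2HSV)
print([b for b in blobs((hsv[...,0]<11)&(hsv[...,1]>190)&(hsv[...,2]>60),50)])
E
```

```text
clock: 4.48
tcp_pos: [577.1, -362.7, 262.4]
orientation: [-0.001, 0.774, 0.633, -0.0]
contact_force: [-1.0, -0.7, -3.6]
grip_width: 0.407
finger_force: 25.0
[ 576.86679115 -362.53949027  261.66683225] [403.85738975 220.45984787] [402.74541136 226.75268129] [396.96198483 259.48186027]
343 145
[([55.0, 128.9], [42, 115, 23, 25, 136]), ([25.3, 139.2], [10, 120, 31, 43, 354]), ([42.8, 136.5], [39, 130, 10, 14, 55]), ([6.2, 153.4], [0, 132, 18, 36, 197]), ([251.4, 155.5], [244, 139, 18, 35, 244]), ([339.2, 187.9], [329, 174, 18, 33, 181]), ([17.2, 228.4], [12, 221, 11, 19, 69]), ([399.9, 249.1], [386, 228, 29, 42, 510])]
```

View pics/s2.png

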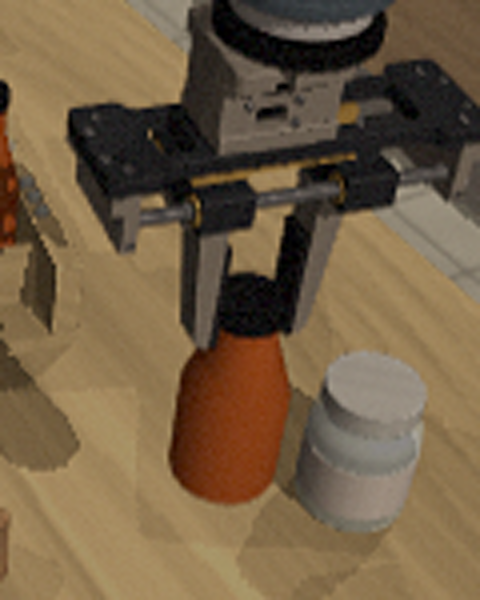

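The bottle hangs upright from its cap, held between the jaws, and the foot is at about (398,270). Next I'll carry it over the twin to pocket 1.

```bash

python3 -m jog '[[0,0.1,0.2,0,0,0,1],[0.03,0.3,0.35,0,0,0,1],[0.07,0.55,0.43,0,0,0,1],[0.112,0.829,0.43,0,0,0,1],[0.112,0.829,0.43,0,0,0,1]]' 25 >/dev/null
python3 -m jog '[[0.028,0.207,0,0,0,0,1],[0.056,0.415,0,0,0,0,1],[0.084,0.622,0,0,0,0,1],[0.112,0.829,0,0,0,0,1]]' >/dev/null
python3 -m jog '[[0.028,0.207,0,0,0,0,1],[0.056,0.415,0,0,0,0,1],[0.084,0.622,0,0,0,0,1],[0.112,0.829,0,0,0,0,1]]' >/dev/null
python3 -m jog '[[0.028,0.207,0,0,0,0,1],[0.056,0.415,0,0,0,0,1],[0.084,0.622,0,0,0,0,1],[0.1,0.75,0,0,0,0,1],[0.112,0.829,0,0,0,0,1],[0.112,0.829,0,0,0,0,1],[0.112,0.829,0,0,0,0,1],[0.112,0.829,0,0,0,0,1]]'
python3 - <<'E'
from rig import bot
from h import *
np.set_printoptions(precision=1,suppress=True)
for n in("wrist","top"):
    f=bot.grab_frame(n);np.savez(n+"3.npz",**f)
    print(n,[px(f,p) for p in((686.5,125,79),(671,50.4,79),(655.6,-26,79))])
f=np.load("wrist3.npz");cv2.imwrite("pics/w3.png",f["frame"][:,:,::-1])
E
```

```text
clock: 6.28
tcp_pos: [644.8, 132.9, 327.6]
orientation: [-0.0, 0.774, 0.633, -0.001]
contact_force: [1.2, -0.3, -3.3]
grip_width: 0.405
finger_force: 25.0
wrist [array([353.6, 172.8]), array([351.7, 232.2]), array([350.4, 287.7])]
top [array([264.3, 165. ]), array([289.2, 169.5]), array([314.7, 174. ])]
```

View pics/w3.png

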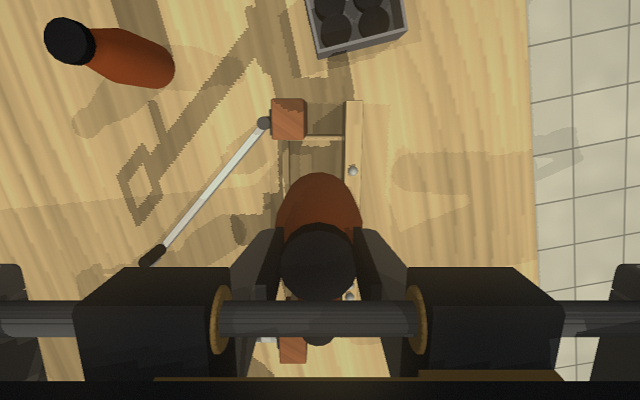

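The stud is at (352,171), within 2 px of the prediction, so the rack pose holds. Lowering now.

```bash

python3 -m jog '[[0,0.007,-0.2,0,0,0,1],[0,0.007,-0.45,0,0,0,1],[0,0.007,-0.7,0,0,0,1],[0,0.007,-0.9,0,0,0,1],[0,0.007,-1,0,0,0,1],[0,0.007,-1,0,0,0,1],[0,0.007,-1,0,0,0,1]]' 25
python3 -m jog '[[0,0,-0.08,0,0,0,1],[0,0,-0.16,0,0,0,1],[0,0,-0.22,0,0,0,1],[0,0,-0.26,0,0,0,1],[0,0,-0.28,0,0,0,1],[0,0,-0.28,0,0,0,1],[0,0,-0.28,0,0,0,1]]' 25
python3 -m jog '[[0,0,-0.02,0,0,0,1],[0,0,-0.03,0,0,0,1],[0,0,-0.03,0,0,0,1]]' 25
python3 -m jog '[[0,0,-0.01,0,0,0,1],[0,0,-0.02,0,0,0,1],[0,0,-0.02,0,0,0,1]]' 25
```

```text
clock: 6.97
tcp_pos: [644.9, 134.3, 178.1]
orientation: [-0.0, 0.774, 0.633, -0.001]
contact_force: [0.9, 0.5, -2.4]
grip_width: 0.407
finger_force: 25.0
clock: 7.55
tcp_pos: [645.2, 135.4, 136.4]
orientation: [0.0, 0.774, 0.633, 0.0]
contact_force: [0.7, -0.4, -1.7]
grip_width: 0.406
finger_force: 25.0
clock: 7.8
tcp_pos: [645.0, 135.3, 131.7]
orientation: [-0.0, 0.774, 0.633, -0.0]
contact_force: [-0.3, -0.4, -2.2]
grip_width: 0.406
finger_force: 25.0
clock: 8.05
tcp_pos: [645.5, 135.3, 129.7]
orientation: [0.0, 0.774, 0.633, 0.0]
contact_force: [-1.7, -1.2, 3.7]
grip_width: 0.406
finger_force: 25.0
```

```bash

python3 -m jog '[[0,0,0,0,0,0,0.1],[0,0,0,0,0,0,-0.2],[0,0,0,0,0,0,-0.4],[0,0,0,0,0,0,-0.4],[0,0,0,0,0,0,-0.4],[0,0,0,0,0,0,-0.4]]' 25
python3 -m jog '[[0,0,0.1,0,0,0,-0.4],[0,0,0.3,0,0,0,-0.6],[0,0,0.55,0,0,0,-1],[0,0,0.8,0,0,0,-1]]' >/dev/null
python3 -m jog '[[-0.2,0.15,0,0,0,0,-1],[-0.4,0.3,0,0,0,0,-1],[-0.636,0.565,0,0,0,0,-1],[-0.636,0.565,0,0,0,0,-1]]' >/dev/null
python3 -m jog '[[-0.2,0.17,0,0,0,0,-1],[-0.4,0.36,0,0,0,0,-1],[-0.636,0.565,0,0,0,0,-1],[-0.636,0.565,0,0,0,0,-1],[-0.636,0.565,0,0,0,0,-1],[-0.636,0.565,0,0,0,0,-1]]'
python3 - <<'E'
from rig import bot
from h import *
np.set_printoptions(precision=1,suppress=True)
f=bot.grab_frame("wrist");np.savez("w4.npz",**f)
print(px(f,(454.2,304.5,165)))
m=f["frame"].max(2)<60;m[230:]=0
bl=blobs(m,200);print(bl);print([onz(f,*b[0],165) for b in bl])
g=bot.grab_frame("top");np.savez("t4.npz",**g)
d=g["frame"].max(2)<38
print([b for b in blobs(d,50) if 180<b[0][0]<450 and 120<b[0][1]<320], px(g,(644.7,134,137)))
E
```

```text
clock: 8.55
tcp_pos: [645.0, 135.3, 128.8]
orientation: [-0.0, 0.774, 0.633, -0.0]
contact_force: [-0.4, 0.2, 0.1]
grip_width: 0.702
finger_force: 0.0
clock: 9.72
tcp_pos: [454.7, 304.9, 249.0]
orientation: [0.0, 0.773, 0.634, 0.0]
contact_force: [-0.3, -0.3, -0.1]
grip_width: 0.999
finger_force: 0.0
[317.9 212.3]
[([514.4, 126.5], [493, 74, 117, 99, 1934]), ([574.2, 122.2], [522, 76, 103, 92, 6872]), ([317.0, 206.6], [293, 182, 49, 48, 1934]), ([467.9, 224.2], [459, 214, 26, 16, 216]), ([494.4, 223.6], [480, 214, 34, 16, 224])]
[array([599.7, 338.3, 165. ]), array([640.3, 333.1, 165. ]), array([454.4, 308.9, 165. ]), array([561.7, 273.5, 165. ]), array([581.1, 270.1, 165. ])]
[([205.7, 156.0], [194, 139, 23, 34, 634]), ([258.8, 177.7], [239, 165, 35, 26, 280]), ([310.2, 186.7], [302, 176, 25, 24, 272]), ([184.4, 217.8], [164, 203, 37, 40, 697]), ([198.9, 243.4], [193, 235, 13, 17, 146])] [259.3 176.1]
```

```bash

python3 -m jog '[[0,0.012,-0.2,0,0,0,-1],[0,0.012,-0.4,0,0,0,-1],[0,0.012,-0.58,0,0,0,-1],[0,0.012,-0.64,0,0,0,-1],[0,0.012,-0.64,0,0,0,-1],[0,0.012,-0.64,0,0,0,-1]]' 30
python3 -m jog '[[0,0,0,0,0,0,1],[0,0,0,0,0,0,1],[0,0,0,0,0,0,1],[0,0,0,0,0,0,1],[0,0,0,0,0,0,1],[0,0,0,0,0,0,1],[0,0,0,0,0,0,1],[0,0,0,0,0,0,1],[0,0,0,0,0,0,1],[0,0,0,0,0,0,1],[0,0,0,0,0,0,1]]' 30
python3 -m jog '[[0,0,0.1,0,0,0,1],[0,0,0.3,0,0,0,1],[0,0,0.55,0,0,0,1],[0,0,0.8,0,0,0,1],[0,0,1,0,0,0,1],[0,0,1,0,0,0,1],[0,0,1,0,0,0,1]]' 30
```

```text
clock: 10.32
tcp_pos: [455.1, 306.2, 153.2]
orientation: [0.0, 0.774, 0.633, -0.0]
contact_force: [0.9, 1.0, 0.8]
grip_width: 1.002
finger_force: 0.0
clock: 11.23
tcp_pos: [454.2, 306.6, 152.8]
orientation: [-0.0, 0.774, 0.633, -0.0]
contact_force: [0.3, -0.4, 0.7]
grip_width: 0.409
finger_force: 30.0
clock: 11.82
tcp_pos: [454.7, 306.9, 303.6]
orientation: [0.0, 0.774, 0.633, 0.001]
contact_force: [-0.5, -0.2, -5.8]
grip_width: 0.405
finger_force: 30.0
```

```bash

python3 -m jog '[[0.1,-0.15,0.1,0,0,0,1],[0.28,-0.4,0.1,0,0,0,1],[0.45,-0.63,0.1,0,0,0,1],[0.583,-0.825,0.1,0,0,0,1]]' 30 >/dev/null
python3 -m jog '[[0.15,-0.21,0,0,0,0,1],[0.3,-0.42,0,0,0,0,1],[0.45,-0.63,0,0,0,0,1],[0.55,-0.77,0,0,0,0,1],[0.583,-0.825,0,0,0,0,1],[0.583,-0.825,0,0,0,0,1],[0.583,-0.825,0,0,0,0,1],[0.583,-0.825,0,0,0,0,1]]'
python3 -m jog '[[0,0,-0.1,0,0,0,1],[0,0,-0.25,0,0,0,1],[0,0,-0.4,0,0,0,1],[0,0,-0.5,0,0,0,1],[0,0,-0.5,0,0,0,1],[0,0,-0.5,0,0,0,1]]'
python3 - <<'E'
from rig import bot
from h import *
np.set_printoptions(precision=1,suppress=True)
f=bot.grab_frame("side");np.savez("s5.npz",**f)
s=bot.state();print(s["tcp_pos"])
g=bot.grab_frame("wrist");print(px(g,(686.5,125,79)))
cv2.imwrite("pics/sw5.png",np.vstack([cv2.resize(f["frame"][100:250,220:450],(690,450))[:300],cv2.resize(g["frame"],(480,300))[:, :].repeat(1,0) if 0 else cv2.copyMakeBorder(cv2.resize(g["frame"],(480,300)),0,0,0,210,0)])[:,:,::-1])
E
```

```text
clock: 12.82
tcp_pos: [627.9, 60.3, 316.5]
orientation: [-0.001, 0.774, 0.634, -0.001]
contact_force: [0.9, -0.6, -3.6]
grip_width: 0.405
finger_force: 30.0
clock: 13.32
tcp_pos: [628.0, 60.4, 242.4]
orientation: [-0.001, 0.773, 0.634, -0.001]
contact_force: [0.1, 0.4, -3.7]
grip_width: 0.403
finger_force: 30.0
[629.   60.2 243.6]
[366.  108.4]
```

View pics/sw5.png

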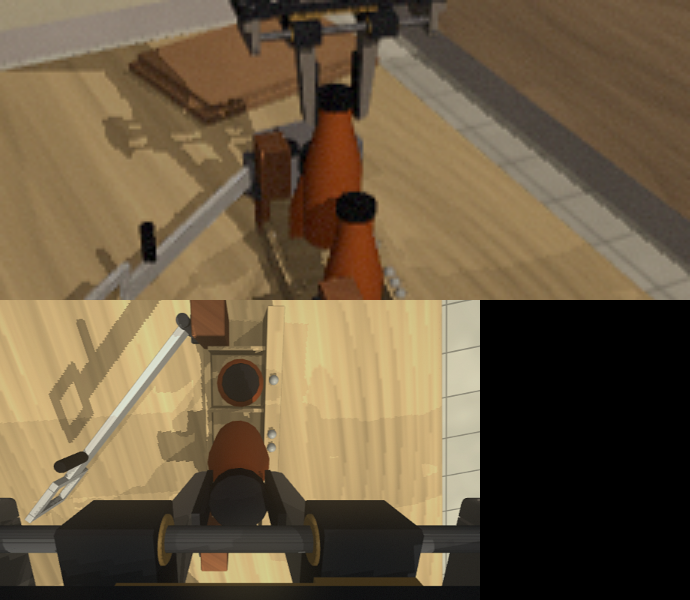

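The wrist view shows the short bottle upright in pocket 1, cap at (240,382). The side view shows the tall bottle above the middle pocket and clear of the twin. Lowering on.

```bash

python3 -m jog '[[0,-0.003,-0.1,0,0,0,1],[0,-0.003,-0.22,0,0,0,1],[0,-0.003,-0.34,0,0,0,1],[0,-0.003,-0.42,0,0,0,1],[0,-0.003,-0.46,0,0,0,1],[0,-0.003,-0.46,0,0,0,1],[0,-0.003,-0.46,0,0,0,1]]'
python3 -m jog '[[0,0,-0.01,0,0,0,1],[0,0,-0.02,0,0,0,1],[0,0,-0.02,0,0,0,1]]' 
python3 -m jog '[[0,0,-0.01,0,0,0,1],[0,0,-0.02,0,0,0,1],[0,0,-0.02,0,0,0,1]]'
python3 -m jog '[[0,0,-0.01,0,0,0,1],[0,0,-0.015,0,0,0,1],[0,0,-0.015,0,0,0,1]]' 
```

```text
clock: 14.0
tcp_pos: [629.6, 58.8, 174.6]
orientation: [0.0, 0.774, 0.633, 0.0]
contact_force: [1.0, -0.3, -3.9]
grip_width: 0.403
finger_force: 30.0
clock: 14.25
tcp_pos: [629.4, 58.7, 171.3]
orientation: [0.0, 0.774, 0.633, 0.0]
contact_force: [-0.2, -0.2, -4.3]
grip_width: 0.406
finger_force: 30.0
clock: 14.5
tcp_pos: [629.0, 58.6, 167.6]
orientation: [-0.0, 0.774, 0.633, -0.0]
contact_force: [0.8, 0.2, -4.9]
grip_width: 0.402
finger_force: 30.0
clock: 14.75
tcp_pos: [629.0, 58.6, 165.3]
orientation: [-0.0, 0.774, 0.633, -0.0]
contact_force: [-0.4, -0.2, -3.9]
grip_width: 0.403
finger_force: 30.0
```

```bash

python3 -m jog '[[0,0,-0.006,0,0,0,1],[0,0,-0.01,0,0,0,1],[0,0,-0.01,0,0,0,1]]' | sed -n 2p\;4p
python3 -m jog '[[0,0,-0.006,0,0,0,1],[0,0,-0.01,0,0,0,1],[0,0,-0.01,0,0,0,1]]' | sed -n 2p\;4p
```

```text
tcp_pos: [629.5, 58.8, 165.0]
contact_force: [-2.0, 0.1, 3.2]
tcp_pos: [630.0, 59.0, 164.9]
contact_force: [-4.5, 0.7, 15.9]
```

```bash

python3 -m jog '[[0,0,0.01,0,0,0,1],[0,0,0.01,0,0,0,0.1],[0,0,0.01,0,0,0,-0.2],[0,0,0.01,0,0,0,-0.4],[0,0,0.01,0,0,0,-0.4],[0,0,0.01,0,0,0,-0.4],[0,0,0.01,0,0,0,-0.4]]' 
python3 -m jog '[[0,0,0.1,0,0,0,-0.4],[0,0,0.3,0,0,0,-0.4],[0,0,0.5,0,0,0,-0.4],[0,0,0.6,0,0,0,-0.4]]' >/dev/null
python3 -m jog '[[-0.2,0.02,0,0,0,0,-0.4],[-0.4,0.05,0,0,0,0,-0.4],[-0.7,0.1,0,0,0,0,-0.4],[-0.9,0.14,0,0,0,0,-0.4],[-0.9,0.14,0,0,0,0,-0.4]]' >/dev/null
python3 -m jog '[[-0.2,0.01,0,0,0,0,-0.4],[-0.36,0.02,-0.2,0,0,0,-0.4],[-0.36,0.02,-0.2,0,0,0,-0.4],[-0.36,0.02,-0.2,0,0,0,-0.4],[-0.36,0.02,-0.2,0,0,0,-0.4]]' 
python3 - <<'E'
from rig import bot
from h import *
np.set_printoptions(precision=1,suppress=True)
f=bot.grab_frame("wrist");print(px(f,(440,82.5,143)))
m=f["frame"].max(2)<45;m[300:]=0
bl=blobs(m,100);print(bl);print([onz(f,*b[0],135) for b in bl])
f=bot.grab_frame("top");m=f["frame"].max(2)<38
print([b for b in blobs(m,50) if 180<b[0][0]<450 and 120<b[0][1]<320],px(f,(629.2,59,177)),px(f,(614,-16,177)))
E
```

```text
clock: 15.83
tcp_pos: [629.2, 58.6, 163.9]
orientation: [-0.0, 0.774, 0.633, -0.0]
contact_force: [1.4, -0.2, -0.1]
grip_width: 0.701
finger_force: 0.0
clock: 17.0
tcp_pos: [441.5, 82.8, 224.8]
orientation: [0.0, 0.774, 0.633, 0.001]
contact_force: [0.1, 0.6, 0.1]
grip_width: 0.698
finger_force: 0.0
[316.5 213.4]
[([570.3, 92.6], [555, 61, 41, 54, 1065]), ([609.6, 203.3], [575, 174, 65, 60, 3184]), ([402.6, 281.3], [382, 252, 39, 48, 1079]), ([546.1, 283.5], [457, 264, 183, 36, 5001]), ([103.5, 284.0], [17, 267, 163, 33, 3985]), ([234.1, 285.9], [217, 268, 37, 32, 507])]
[array([629.2, 130.7, 135. ]), array([656.6,  44.2, 135. ]), array([495.5,  11.3, 135. ]), array([607.5, -13.4, 135. ]), array([261.5,  56.4, 135. ]), array([363. ,  34.1, 135. ])]
[([205.7, 156.1], [194, 139, 23, 34, 633]), ([260.7, 179.4], [245, 167, 29, 25, 310]), ([286.5, 183.5], [276, 172, 22, 23, 329]), ([309.9, 186.9], [300, 176, 27, 24, 279]), ([276.4, 213.8], [265, 207, 26, 17, 254]), ([268.0, 275.7], [254, 265, 28, 21, 376]), ([246.9, 300.5], [244, 271, 7, 50, 107])] [284.5 178.9] [311.3 183.7]
```

```bash

python3 -m jog '[[-0.01,0,-0.2,0,0,0,-0.4],[-0.01,0,-0.4,0,0,0,-0.4],[-0.01,0,-0.6,0,0,0,-0.4],[-0.01,0,-0.667,0,0,0,-0.4],[-0.01,0,-0.667,0,0,0,-0.4],[-0.01,0,-0.667,0,0,0,-0.4]]' 10
python3 -m jog '[[0,0,0,0,0,0,1],[0,0,0,0,0,0,1],[0,0,0,0,0,0,1],[0,0,0,0,0,0,1],[0,0,0,0,0,0,1],[0,0,0,0,0,0,1],[0,0,0,0,0,0,1],[0,0,0,0,0,0,1],[0,0,0,0,0,0,1],[0,0,0,0,0,0,1]]' 10
```

```text
clock: 17.6
tcp_pos: [439.6, 82.7, 124.6]
orientation: [-0.0, 0.774, 0.633, -0.0]
contact_force: [-0.0, -0.2, 0.2]
grip_width: 0.699
finger_force: 0.0
clock: 18.43
tcp_pos: [438.7, 82.7, 124.1]
orientation: [-0.0, 0.774, 0.633, 0.0]
contact_force: [0.3, 0.6, 1.3]
grip_width: 0.15
finger_force: 10.0
```

```bash

python3 -m jog '[[0.115,-0.137,0,0,0,0,1],[0.265,-0.269,0,0,0,0,1],[0.432,-0.379,0,0,0,0,1],[0.614,-0.461,0,0,0,0,1],[0.66,-0.477,0,0,0,0,1],[0.716,-0.494,0,0,0,0,1],[0.716,-0.494,0,0,0,0,1]]' 10
python3 -m jog '[[0.04,-0.01,0,0,0,0,1],[0.07,-0.016,0,0,0,0,1],[0.091,-0.022,0,0,0,0,1],[0.091,-0.022,0,0,0,0,1],[0.091,-0.022,0,0,0,0,1]]' 10
```

```text
clock: 19.02
tcp_pos: [547.3, 7.5, 124.1]
orientation: [0.001, 0.774, 0.633, -0.0]
contact_force: [-1.2, -5.5, 6.7]
grip_width: 0.143
finger_force: 10.0
clock: 19.43
tcp_pos: [558.5, 5.2, 124.0]
orientation: [-0.0, 0.774, 0.634, -0.001]
contact_force: [-3.2, -4.2, 4.3]
grip_width: 0.149
finger_force: 10.0
```

```bash

python3 -m jog '[[0.013,-0.003,0,0,0,0,1],[0.02,-0.004,0,0,0,0,1],[0.02,-0.004,0,0,0,0,1]]' 15| sed -n 2p\;4p
python3 -m jog '[[0.013,-0.003,0,0,0,0,1],[0.02,-0.004,0,0,0,0,1],[0.02,-0.004,0,0,0,0,1]]' | sed -n 2p\;4p
python3 -m jog '[[0.01,-0.002,0,0,0,0,1],[0.013,-0.003,0,0,0,0,1],[0.013,-0.003,0,0,0,0,1]]' | sed -n 2p\;4p
```

```text
tcp_pos: [558.6, 5.1, 123.9]
contact_force: [-12.7, -1.2, 14.7]
tcp_pos: [558.7, 5.0, 123.6]
contact_force: [-23.7, 1.7, 22.5]
tcp_pos: [558.9, 5.0, 123.2]
contact_force: [-28.2, 3.7, 25.9]
```

```bash

python3 -m jog '[[-0.03,0.006,0,0,0,0,1],[-0.035,0.008,0,0,0,0,1],[-0.035,0.008,0,0,0,0,0.5],[-0.035,0.008,0,0,0,0,0.2],[-0.035,0.008,0,0,0,0,0.2],[-0.035,0.008,0,0,0,0,0.2],[-0.035,0.008,0,0,0,0,0.2]]' 
python3 -m jog '[[0,0,0.15,0,0,0,0.2],[0,0,0.4,0,0,0,0.2],[0,0,0.65,0,0,0,0],[0,0,0.8,0,0,0,-0.3],[0,0,0.8,0,0,0,-0.3]]' >/dev/null
python3 -m jog '[[-0.2,-0.2,0,0,0,0.15,-0.3],[-0.45,-0.45,0,0,0,0.3,-0.3],[-0.6,-0.7,0,0,0,0.45,-0.3],[-0.6,-0.9,0,0,0,0.6,-0.3],[-0.6,-0.95,0,0,0,0.75,-0.3],[-0.6,-0.95,0,0,0,0.779,-0.3],[-0.6,-0.95,0,0,0,0.779,-0.3]]' 
python3 - <<'E'
from rig import bot
from h import *
np.set_printoptions(precision=1,suppress=True)
f=bot.grab_frame("top");g=bot.grab_frame("side");w=bot.grab_frame("wrist")
np.savez("t6.npz",**f);np.savez("s6.npz",**g);np.savez("w6.npz",**w)
h=np.array([602.3,202.3]);print("pred knob top",px(f,(562.3,6.3,143)),"side",px(g,(562.3,6.3,125)))
for n,F in(("t",f),("s",g)):
    print(n,[b for b in blobs(F["frame"].max(2)<38,30) if 200<b[0][0]<350 and 120<b[0][1]<260])
print("hole px",px(f,(518,-60,106)),px(g,(518,-60,106)),px(w,(518,-60,106)),"eye",px(w,(450.3,-275.5,101)))
a=cv2.resize(f["frame"][165:240,270:370],(400,300),interpolation=cv2.INTER_CUBIC)
b=cv2.resize(g["frame"][150:225,280:380],(400,300),interpolation=cv2.INTER_CUBIC)
c=cv2.resize(w["frame"],(480,300));d=np.zeros((300,800,3),np.uint8);d[:,:480]=c
cv2.imwrite("pics/c6.png",np.vstack([np.hstack([a,b]),d])[:,:,::-1])
E
```

```text
clock: 20.77
tcp_pos: [562.2, 5.0, 124.0]
orientation: [-0.0, 0.774, 0.633, -0.0]
contact_force: [-1.6, 0.9, 2.5]
grip_width: 0.401
finger_force: 1.2
clock: 21.77
tcp_pos: [471.9, -138.6, 243.4]
orientation: [-0.0, 0.547, 0.837, -0.0]
contact_force: [-0.8, -0.1, 0.2]
grip_width: 0.65
finger_force: 0.0
pred knob top [304.  203.3] side [318.3 182.2]
t [([205.7, 156.1], [194, 140, 23, 33, 623]), ([263.2, 178.9], [252, 167, 22, 24, 268]), ([207.3, 174.3], [195, 173, 26, 3, 40]), ([249.6, 182.8], [245, 172, 9, 20, 51]), ([285.9, 183.1], [273, 172, 25, 24, 307]), ([309.9, 186.7], [300, 176, 27, 24, 269]), ([343.1, 205.5], [321, 193, 40, 42, 225])]
s [([309.9, 143.9], [271, 106, 76, 66, 1308]), ([318.9, 174.1], [315, 160, 9, 31, 202]), ([338.0, 168.7], [332, 164, 13, 10, 110])]
hole px [327.3 219. ] [314.2 204.4] [403.1 134.5] eye [242.  309.2]
```

View pics/c6.png

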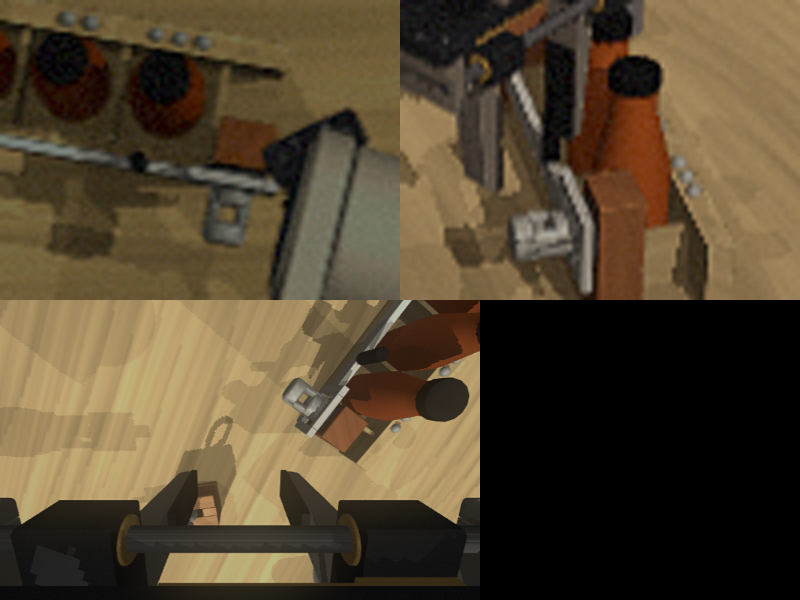

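Gate shut, seen from above and from the side. All three bottles stand in their pockets, and the pin's hole is at (228,214) in the top-left crop and (546,222) in the right one. That uses up my ten pictures, so from here on I measure by masks only.

```bash

python3 -m jog '[[-0.04,-0.25,0,0,0,0.1,-0.3],[-0.1,-0.5,0,0,0,0.2,-0.3],[-0.144,-0.75,-0.04,0,0,0.222,-0.3],[-0.144,-0.913,-0.08,0,0,0.222,-0.3],[-0.144,-0.913,-0.08,0,0,0.222,-0.3],[-0.144,-0.913,-0.08,0,0,0.222,-0.3],[-0.144,-0.913,-0.08,0,0,0.222,-0.3]]' 
python3 - <<'E'
from rig import bot
from h import *
np.set_printoptions(precision=1,suppress=True)
f=np.load("t6.npz");g=np.load("s6.npz");w=np.load("w6.npz")
T=(228/4+270,214/4+165);S=(146/4+280,222/4+150);W=(300/.75,91/.75)
print("hole",onz(f,*T,106),onz(g,*S,106),onz(w,*W,106),tri((f,*T),(g,*S)))
w=bot.grab_frame("wrist");np.savez("w7.npz",**w)
s=bot.state();print(s["tcp_pos"],s["orientation"])
e=px(w,(450.3,-275.5,101));print("eye pred",e)
hsv=cv2.cvtColor(w["frame"],cv2.COLOR_RGB2HSV);m=(hsv[...,1]<60)&(hsv[...,2]>70)
m[330:]=0
for c,b in blobs(m,60):print(c,b,onz(w,*c,101))
m2=np.zeros_like(m);m2[int(e[1])-60:int(e[1])+60,int(e[0])-60:int(e[0])+60]=1;m&=m2
p=np.argwhere(m)[:,::-1].astype(np.float32)
r=cv2.minAreaRect(p);print(r);box=cv2.boxPoints(r);print([onz(w,*q,110)[:2] for q in box])
for v in range(int(e[1])-50,int(e[1])+50,4): print("".join("#" if m[v,u] else "." for u in range(int(e[0])-60,int(e[0])+60,2)))
E
```

```text
clock: 22.5
tcp_pos: [450.9, -273.6, 231.7]
orientation: [-0.0, 0.472, 0.881, 0.0]
contact_force: [0.6, -0.5, 0.1]
grip_width: 0.646
finger_force: 0.0
hole [519.5 -59.1 106. ] [521.6 -67.  106. ] [510.6 -51.3 106. ] (array([522.1, -60.2, 100.7]), [np.float64(2.499027652501544), np.float64(2.4990276525016135)])
[ 451.  -273.4  232. ] [-0.   0.5  0.9  0. ]
eye pred [315.6 197.9]
[542.2, 24.4] [508, 0, 72, 65, 2295] [520.  -63.4 101. ]
[572.6, 44.1] [504, 0, 126, 81, 1444] [549.5 -60.7 101. ]
[313.1, 196.6] [292, 182, 39, 26, 621] [ 447.8 -275.7  101. ]
((311.0, 194.5), (25.0, 38.0), 90.0)
[array([ 425.2, -273.1]), array([ 451.6, -255.5]), array([ 463.7, -273.5]), array([ 436.8, -291.4])]
............................................................
............................................................
............................................................
............................................................
............................................................
............................................................
.......................................
[... 419 characters left out ...]
#######......................
...................###################......................
.........................#######............................
............................................................
............................................................
............................................................
............................................................
............................................................
............................................................
............................................................
............................................................
............................................................
```

```bash

python3 -m jog '[[-0.01,-0.014,-0.2,0,0,0,-0.3],[-0.01,-0.014,-0.4,0,0,0,-0.3],[-0.01,-0.014,-0.6,0,0,0,-0.3],[-0.01,-0.014,-0.78,0,0,0,-0.3],[-0.01,-0.014,-0.887,0,0,0,-0.3],[-0.01,-0.014,-0.887,0,0,0,-0.3],[-0.01,-0.014,-0.887,0,0,0,-0.3]]' 40
python3 -m jog '[[0,0,0,0,0,0,1],[0,0,0,0,0,0,1],[0,0,0,0,0,0,1],[0,0,0,0,0,0,1],[0,0,0,0,0,0,1],[0,0,0,0,0,0,1],[0,0,0,0,0,0,1],[0,0,0,0,0,0,1]]' 40
```

```text
clock: 23.13
tcp_pos: [449.4, -275.5, 98.9]
orientation: [-0.001, 0.472, 0.882, 0.0]
contact_force: [0.5, 0.8, -0.5]
grip_width: 0.651
finger_force: 0.0
clock: 23.8
tcp_pos: [449.6, -277.2, 99.6]
orientation: [0.001, 0.472, 0.881, -0.0]
contact_force: [-2.4, -1.0, 6.1]
grip_width: 0.363
finger_force: 40.0
```

```bash

python3 -m jog '[[0,0,0.08,0,0,0,1],[0,0,0.2,0,0,0,1],[0,0,0.4,0,0,0,1],[0,0,0.6,0,0,0,1],[0,0,0.8,0,0,0,1],[0,0,0.95,0,0,0,1],[0,0,0.95,0,0,0,1]]' 50
python3 -m jog '[[0.05,0.15,0,0,0,0.1,1],[0.11,0.35,0,0,0,0.23,1],[0.17,0.55,0,0,0,0.37,1],[0.238,0.748,0,0,0,0.498,1],[0.238,0.748,0,0,0,0.498,1]]' >/dev/null
python3 -m jog '[[0.06,0.19,0,0,0,0.12,1],[0.12,0.38,0,0,0,0.25,1],[0.17,0.55,0,0,0,0.37,1],[0.21,0.68,0,0,0,0.46,1],[0.238,0.748,0,0,0,0.498,1],[0.238,0.748,0,0,0,0.498,1],[0.238,0.748,0,0,0,0.498,1],[0.238,0.748,0,0,0,0.498,1]]' 
python3 - <<'E'
from rig import bot
from h import *
np.set_printoptions(precision=1,suppress=True)
w=bot.grab_frame("wrist");np.savez("w8.npz",**w);t=bot.grab_frame("top");np.savez("t8.npz",**t);g=bot.grab_frame("side");np.savez("s8.npz",**g)
s=bot.state();p=s["tcp_pos"];print(p,s["orientation"])
X=np.array([.98,-.2,0]);Y=np.array([.2,.98,0])
for n,f in(("w",w),("s",g)):
    print(n,"eye",px(f,p),"leg tip if bow +Y",px(f,p-7*Y-[0,0,87]),"bow",px(f,p+23*Y-[0,0,87]),"alt leg",px(f,p+7*Y-[0,0,87]),px(f,p-23*Y-[0,0,87]),"hole",px(f,(519.5,-59.1,106)))
def asc(f,u0,u1,v0,v1,du,dv):
    q=cv2.resize(cv2.cvtColor(f["frame"],cv2.COLOR_RGB2HSV)[v0:v1,u0:u1],None,fx=1/du,fy=1/dv,interpolation=cv2.INTER_AREA)
    for r in q: print("".join(("@" if c[2]<40 else "#" if c[2]<100 else "o") if c[1]<65 else "." for c in r))
print("wrist 230-420,60-300");asc(w,220,420,60,300,2,4)
e=px(g,p).astype(int);print("side",e);asc(g,e[0]-40,e[0]+40,e[1]-10,e[1]+80,1,2)
E
```

```text
clock: 24.38
tcp_pos: [451.3, -277.9, 246.0]
orientation: [0.003, 0.472, 0.881, -0.0]
contact_force: [0.7, -1.0, -1.1]
grip_width: 0.362
finger_force: 50.0
clock: 25.47
tcp_pos: [520.2, -53.3, 241.0]
orientation: [-0.0, 0.102, 0.995, -0.0]
contact_force: [0.0, -0.8, -1.0]
grip_width: 0.362
finger_force: 50.0
[520.4 -53.4 241.4] [-0.   0.1  1.  -0. ]
w eye [315.9 258.8] leg tip if bow +Y [307.2 209.9] bow [347.5 209.7] alt leg [326.  209.8] [285.7 209.9] hole [310.3 195. ]
s eye [313.8 161.3] leg tip if bow +Y [314.5 190.2] bow [311.9 183.9] alt leg [313.3 187.2] [315.9 193.7] hole [314.6 204.1]
wrist 230-420,60-300
....................................................................................................
....................................................................................................
....................................................................................................
....................................................................................................
.........................................................................
[... 8542 characters left out ...]
....................................................
................................................................................
................................................................................
................................................................................
................................................................................
................................................................................
................................................................................
................................................................................
................................................................................
```

```bash

python3 -m jog '[[0.004,0.018,-0.06,0,0,0,1],[0.004,0.018,-0.14,0,0,0,1],[0.004,0.018,-0.2,0,0,0,1],[0.004,0.018,-0.24,0,0,0,1],[0.004,0.018,-0.24,0,0,0,1],[0.004,0.018,-0.24,0,0,0,1],[0.004,0.018,-0.24,0,0,0,1],[0.004,0.018,-0.24,0,0,0,1]]' 
cat >look.py <<'E'
from rig import bot
from h import *
np.set_printoptions(precision=1,suppress=True)
w=bot.grab_frame("wrist")
s=bot.state();p=s["tcp_pos"];print(p,s["orientation"])
Y=np.array([.2,.98,0])
print("leg tip",px(w,p-7*Y-[0,0,87]),"bow",px(w,p+23*Y-[0,0,87]),"hole(top est)",px(w,(519.5,-59.1,106)))
q=w["frame"].astype(int)
import sys
u0,u1,v0,v1=map(int,sys.argv[1:5])
for v in range(v0,v1,3):
    print(v,"".join(("%x"%(q[v,u].max()//16)) if q[v,u].max()-q[v,u].min()<25 else "." for u in range(u0,u1)))
E
python3 look.py 255 375 135 260
```

```text
clock: 26.28
tcp_pos: [521.7, -49.7, 206.0]
orientation: [0.0, 0.101, 0.995, 0.0]
contact_force: [0.9, 0.1, -1.8]
grip_width: 0.36
finger_force: 50.0
[521.7 -49.7 206. ] [ 0.   0.1  1.  -0. ]
leg tip [307.1 209.3] bow [347.4 209.3] hole(top est) [304.2 204.4]
135 ........................................................................................................................
138 ........................................................................................................................
141 ........................................................................................................................
144 ........................................................................................................................
147 ........................................................................................................................
150 ........................................................................................................................
153 ......................................................................................
[... 3709 characters left out ...]
555555555677777655666666666555555555434444444444441122222112112333333333333
246 444444444444444444322323322222234444444444444455555544444333333455666656666666654344444444444432111222111221233333333333
249 4444444444444444433332222222223444444444444444553333333333333333333...44555555654334444444444443211121111111122333333333
252 4444444444444443322222222222234444444444444444...................................433444434444443322111111111111233333333
255 444444444444444322222222222223444444444444444.....................................33344444444344332111111111111233333333
258 44444434444443322222222222223444444444444344......................................43333334444444443211111111111122333333
```

```bash
python3 - <<'E'
from rig import bot
from h import *
np.set_printoptions(precision=1,suppress=True)
w=bot.grab_frame("wrist");p=bot.state()["tcp_pos"];Y=np.array([.2,.98,0]);X=np.array([.98,-.2,0])
l=p-7*Y
for z in(119,106,90):print(z,px(w,[l[0],l[1],z]))
for x in (-22,0,22): print(x,px(w,np.r_[l[:2],106]+x*X))
for d,z in((0,106),):
  h=onz(w,309.4,206.5,106)-np.r_[l[:2],106];print("hole-leg X,Y",h@X,h@Y, "world",h)
for y in(-16,16): print(px(w,np.r_[l[:2],90]+y*Y-22*X))
E
```

```text
119 [307.1 209.2]
106 [307.6 204.6]
90 [308.2 199.5]
-22 [307.4 176.9]
0 [307.6 204.6]
22 [307.9 231.2]
hole-leg X,Y 1.5278668021364359 1.3682768881125391 world [1.8 1.  0. ]
[288.3 173.3]
[327.7 173.3]
```

```bash

python3 -m jog '[[0.013,0.007,-0.03,0,0,0,1],[0.013,0.007,-0.06,0,0,0,1],[0.013,0.007,-0.09,0,0,0,1],[0.013,0.007,-0.09,0,0,0,1]]' 60 | sed -n 2p\;4p
python3 -m jog '[[0,0,-0.02,0,0,0,1],[0,0,-0.04,0,0,0,1],[0,0,-0.05,0,0,0,1],[0,0,-0.05,0,0,0,1]]' | sed -n 2p\;4p
```

```text
tcp_pos: [522.6, -48.5, 190.8]
contact_force: [0.0, -0.3, -2.1]
tcp_pos: [523.0, -48.6, 184.1]
contact_force: [-0.4, -0.6, -0.6]
```

```bash

python3 -m jog '[[0,0,-0.03,0,0,0,1],[0,0,-0.06,0,0,0,1],[0,0,-0.08,0,0,0,1],[0,0,-0.08,0,0,0,1]]' | sed -n 2p\;4p
python3 -m jog '[[0,0,-0.03,0,0,0,1],[0,0,-0.06,0,0,0,1],[0,0,-0.08,0,0,0,1],[0,0,-0.08,0,0,0,1]]' | sed -n 2p\;4p
python3 look.py 255 375 170 225
```

```text
tcp_pos: [522.8, -48.5, 171.6]
contact_force: [-1.1, -0.2, -1.7]
tcp_pos: [522.8, -48.5, 159.7]
contact_force: [-0.5, 0.2, -0.5]
[523.  -48.5 160.1] [-0.   0.1  1.   0. ]
leg tip [307.1 209.9] bow [347.5 209.8] hole(top est) [299.2 222. ]
170 ........................................................................................................................
173 ........................................................................................................................
176 ........................................................................................................................
179 ........................................................................................................................
182 .............................................5444444444445..............................................................
185 .................................555555555555555555555555555555555554...................................................
188 ..............................777667666555665555555555555555555555555554...................................
[... 813 characters left out ...]
99889aaaa99aa999988876555555........444444445555...........................
212 ............................89abba8655555556.6555555565556.75555566655554.....444444445555555...........................
215 .............................aabba876655545...5655554444....4455567655554444555544455555555.............................
218 .............................9aaaa987655545...66554454445...445566776555555555544445555.................................
221 .............................9aabba8766554445665555444444444444566776455555555454444444.................................
224 .............................9aabba98765544567655445444444468899aba877985555444444444444444.............................
```

The leg is in the hole with clearance on both sides. Pushing it home.

```bash

python3 -m jog '[[0,0,-0.02,0,0,0,1],[0,0,-0.04,0,0,0,1],[0,0,-0.06,0,0,0,1],[0,0,-0.06,0,0,0,1]]' 60| sed -n 2p\;4,5p
python3 -m jog '[[0,0,-0.02,0,0,0,1],[0,0,-0.04,0,0,0,1],[0,0,-0.06,0,0,0,1],[0,0,-0.06,0,0,0,1]]' | sed -n 2p\;4,5p
python3 -m jog '[[0,0,-0.02,0,0,0,1],[0,0,-0.04,0,0,0,1],[0,0,-0.05,0,0,0,1],[0,0,-0.05,0,0,0,1]]' | sed -n 2p\;4,5p
```

```text
tcp_pos: [523.1, -48.2, 150.9]
contact_force: [0.2, 2.9, -1.7]
grip_width: 0.361
tcp_pos: [522.7, -48.4, 141.6]
contact_force: [1.2, 4.2, -4.3]
grip_width: 0.364
tcp_pos: [522.9, -49.0, 134.5]
contact_force: [0.5, 0.7, -2.0]
grip_width: 0.36
```

```bash

python3 -m jog '[[0,0,-0.01,0,0,0,1],[0,0,-0.02,0,0,0,1],[0,0,-0.02,0,0,0,1]]' | sed -n 2p\;4,5p
python3 -m jog '[[0,0,-0.01,0,0,0,1],[0,0,-0.015,0,0,0,1],[0,0,-0.015,0,0,0,1]]' | sed -n 2p\;4,5p
python3 -m jog '[[0,0,-0.01,0,0,0,1],[0,0,-0.015,0,0,0,1],[0,0,-0.015,0,0,0,1]]' | sed -n 2p\;4,5p
```

```text
tcp_pos: [523.1, -48.8, 131.8]
contact_force: [0.8, 0.5, -2.2]
grip_width: 0.361
tcp_pos: [523.4, -48.7, 129.9]
contact_force: [-0.7, -0.4, 1.6]
grip_width: 0.361
tcp_pos: [523.8, -48.8, 129.0]
contact_force: [-4.4, -0.9, 17.4]
grip_width: 0.361
```

```bash

python3 -m jog '[[0,0,0.01,0,0,0,0.6],[0,0,0.01,0,0,0,0.2],[0,0,0.01,0,0,0,0],[0,0,0.01,0,0,0,0],[0,0,0.01,0,0,0,0],[0,0,0.01,0,0,0,0]]' | sed -n 2p\;4,6p
python3 -m jog '[[0,0,0.1,0,0,0,0],[0,0,0.3,0,0,0,0],[0,0,0.55,0,0,0,0],[0,0,0.8,0,0,0,0],[0,0,0.8,0,0,0,0]]' >/dev/null
python3 -m jog '[[-0.2,0,0.2,0,0,0,0],[-0.4,0,0.2,0,0,0,0],[-0.6,0,0.2,0,0,0,0],[-0.7,0,0.2,0,0,0,0],[-0.7,0,0.2,0,0,0,0],[-0.7,0,0.2,0,0,0,0],[-0.7,0,0.2,0,0,0,0]]'
cat > chk.py <<'E'
from rig import bot
from h import *
np.set_printoptions(precision=1,suppress=True)
g=bot.grab_frame("side");t=bot.grab_frame("top");Y=np.array([.2,.98,0])
e=np.array([523.4,-48.7,132]);u=px(g,e).astype(int);print(px(g,e),px(g,e-7*Y-[0,0,89]),px(g,e+17*Y-[0,0,60]))
q=g["frame"].astype(int)
for v in range(u[1]-15,u[1]+45,2):
    print(v,"".join(("%x"%(q[v,a].max()//16)) if q[v,a].max()-q[v,a].min()<25 else "." for a in range(u[0]-35,u[0]+35)))
for n,f in(("top",t),("side",g)):
    print(n,[b for b in blobs(f["frame"].max(2)<38,30) if 180<b[0][0]<460 and 110<b[0][1]<320])
for n,a in(("short",(644.7,134,137)),("tall",(629.2,59,177)),("third",(614,-16,177))):print(n,px(t,a),px(g,a))
E
python3 chk.py
```

```text
tcp_pos: [523.1, -48.6, 128.8]
contact_force: [-0.5, -0.0, -0.7]
grip_width: 0.498
finger_force: 0.0
clock: 31.02
tcp_pos: [419.3, -48.7, 279.2]
orientation: [0.001, 0.101, 0.995, -0.0]
contact_force: [0.7, 0.8, 0.3]
grip_width: 0.498
finger_force: 0.0
[314.2 194.1] [314.9 220.4] [312.9 207.4]
179 ...............................4399.20111.............................
181 ...............................4339950010.............................
183 ................................444541010.............................
185 .................................44430110.............................
187 ..................................5620101.............................
189 .................................34791000.............................
191 .................................4379678.............................6
193 .................................44589378899..........................
195 .................................445784453998..2......................
197 .................................446784343299..2......................
199 ..................................43784344439971...
[... 1405 characters left out ...]
.......................................
top [([205.7, 156.0], [194, 140, 23, 33, 639]), ([260.9, 179.5], [245, 167, 29, 25, 326]), ([207.3, 174.2], [195, 173, 26, 3, 41]), ([286.7, 182.5], [276, 172, 25, 23, 311]), ([310.1, 186.6], [301, 176, 26, 24, 273]), ([238.5, 192.2], [232, 189, 14, 9, 35]), ([290.3, 248.3], [285, 235, 12, 27, 180]), ([390.5, 244.4], [384, 234, 15, 22, 35]), ([349.9, 292.6], [348, 267, 5, 47, 91])]
side [([271.8, 117.3], [253, 87, 40, 52, 741]), ([327.2, 153.4], [316, 144, 22, 17, 198]), ([338.0, 168.8], [332, 164, 13, 10, 109]), ([317.5, 183.2], [316, 177, 4, 13, 50])]
short [259.3 176.1] [324.4 151.5]
tall [284.5 178.9] [331.1 152.9]
third [311.3 183.7] [338.4 166.6]
```

```bash
python3 - <<'E'
from rig import bot
print(bot.job_done())
E
```

```text
the job is handed in; nothing more can be done
None
```

I handed the job in at about 31 s on the robot's clock: both bottles stand in their pockets, the gate is shut against its stop, and the cotter is home in the pin. The last camera check showed all three bottles in the rack and the leg through the pin, but I didn't see the bow snap and inferred it from the seating height (129 mm); the judge's verdict was not shown.

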